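# Clamp a row of tins in the labelling jig

## Robot

A 7-joint arm with a two-finger parallel gripper is mounted at the origin on the work surface. World frame = base frame: x ahead of the robot, y to its left, z up, the work surface at z = 0. Lengths are in m, angles in rad, forces in N, time in s.
With the tool pointing down it reaches from about 0.425 to 0.925 m from the base axis. Payload 6.8 kg.
Tool frame: the origin (TCP) lies on the centre line of the jaws, within the pads' length; the fingertips stand 17 mm ahead of it and the grasp point (between the pads) lies 2 mm behind it; y points along the fingers, z is the direction in which the jaws open and shut, and the axes are right-handed (so a half turn about y gives the same grasp; the last joint's range is limited). The gripper opens to 85 mm and grips with 20 to 120 N. Pads are 22 mm wide; open, the fingers measure 114 mm over their backs; the gripper's body (76 mm by 85 mm) begins 54 mm behind the grasp point. The pads swing forward as they close: fully open they stand 13 mm farther back than shut.
Start: joints at [-1.403, 0.477, 0.022, 1.555, -0.011, 1.109, -0.083], TCP at [0.184, 0.65, 0.248] pointing down, gripper open.
Joint ranges: [-2.96, 2.96], [-0.34, 2.1], [-1.41, 1.46], [0.24, 2.44], [-1.37, 4.51], [0.17, 1.92], [-2.96, 2.96]. Speed limits (rad/s): [2.39, 2.39, 3.14, 3.14, 3.14, 3.14, 3.14].

## Interface

Orientations are given as a rotation vector (axis times angle).
In Python, from bench import r gives the robot as it stands. The module is installed in compiled form; this text tells all that it offers.
- The arm moves only by the tool arm_command, never from a script. Its argument "motion" is a list of rows, each a list of 2 entries, a list of its own where there are three numbers: the shift along the world's x, y, z in mm, then the turn about the world's z in degrees. In form: [[[dx, dy, dz], turn], ...]. A call has 1 to 20 rows; each row shifts and turns the pose as measured when the row begins; what a row does not reach is not made up. A row lasts 1/8 s, in which the tool goes at most 62.5 mm and 10.7 degrees, less where a joint would pass 70% of its speed; a pose out of reach is approached as far as the arm can. A call is refused whole if a number of a shift passes 62.5 or a number of a turn 10.7, either way. A call with a gripper value outside its range is refused whole. "fingers" is the opening, from -1 (shut) to 1 (fully open), so that 0 is half open, set as the call begins (left out, the last holds). The fingers move at their own pace and stop on an object; "grip_force" is the grip in N (left out, the last holds). Time passes only in rows, so rows that do not move let the fingers close. It gives the time, the measured TCP pose, the force and the opening at its end, in the units of the state.
- r.get_obs(): the state, without advancing time (a new reading comes with each control period).
- r.grab_frame(name): name is "scene" or "top" or "wrist"; returns a dict with "frame" (420x560x3 uint8, red, green, blue), "depth" (420x560 float32, m along the optical axis (not along the pixel's ray), 0 where there is no reading), "fx", "fy", "cx", "cy" (pixels), "eye" and "attitude" of the camera in the world; the wrist camera has in their place "mount" (4x4, takes a point from camera to tool coordinates, whose origin is the TCP and whose axes are the tool frame's). Camera axes: x right, y up, looking along -z (the intrinsics and any distortion apply to the point x, -y, -z); pixel columns grow to the right and rows downward; lengths in m; the calibration is good to about 2 mm. A picture is of the moment at which its call begins: read the wrist's pose just before it.
- r.hand_in(): hands the job in, once; it reports no verdict.
The state is a dict: "clock": time; "joints": joint angles; "qvel": joint speeds; "tau": joint torques, N m; "tcp_pos": TCP position; "orientation": TCP orientation; "contact_force": force on the tool from outside, world axes, zero at the start; "moment": the same for the moment, N m; "grip_width": finger opening in m.
Only numpy, scipy, OpenCV 4.12 (cv2) and the standard library are available. Lean on these libraries where they do the work, as an engineer would, in place of code of your own. Each camera call takes 0.05 s, during which the arm holds its last target. There are 200 camera calls.

## Task

Clamp the row of three tins in the labelling jig: turn the red clamp knob to free the blue carriage, push the carriage along the lane until the tins are packed tight against each other and the end stop and the sprung orange pad is pressed in about halfway, and keep it pressed while you tighten the knob again, so that it all stays clamped when you let go. Keep the tins upright in the lane, don't crush them, and leave the jar, the carton and the label roll alone.

Things in the scene. Friction and masses are not known exactly. Their poses are not given: they have to be found in the camera images.
- jig: Labelling jig fixed to the bench: grey base plate 140 x 480 mm, 12 mm thick, with two low aluminium rails (top 38 mm above the bench, 81 mm apart) forming a lane along the jig's y axis. Origin: centre of the base's underside; z up. Carriage at the -y end, blue end stop (76 wide, 85 high, firm) at the +y end; its face is at y = 0.153 to 0.185, not measured: feel for it.
- carriage (a joint): Travel of the blue carriage (76 x 70 mm) along the lane, m: 0 at the -y end (its middle at y = -0.190 in the jig's frame), grows towards +y, 0.115 at most. Freed, it slides with about 1.5 N; clamped, it holds 20 N or more. Starts at 0 to 0.025; the row is tight with the pad half pressed somewhere from 0.06 to 0.10.
- carriage_mid (a point): Point inside the carriage on the knob's vertical axis, 62 mm above the bench; axes parallel to the jig's. The carriage is a block 105 mm high with a 40 mm steel collar up to 117 mm under the knob. If it is let go before the knob is tight, the pad's springs push it back.
- pad_face (a point): Centre of the pad's front face, which presses on the nearest tin, 48 mm above the bench; axes parallel to the jig's. At rest it is 65 mm in +y of carriage_mid, pressed halfway 55 mm, fully pressed (solid) 45 mm.
- pad: Orange pad, 66 mm wide, 50 high, 10 thick, rubber-faced, held in front of the carriage by two springs (together 1.5 N per mm, no preload, 20 mm of travel): halfway is 15 N. Shoving the loose tins along already takes up to about 8 N (5 mm of spring); only the tight row against the end stop gives more. Origin and axes as pad_face.
- knob (a joint): Angle of the red clamp knob on the carriage, rad: 0 fully loose, grows when turned clockwise seen from above, hard stop at 1.4 fully tight. Starts tight at 1.15 to 1.35. Below 0.6 the carriage is quite free; the clamp bites from about 0.75, is tight above 1.1 and stays there by itself. Turning takes 0.3 to 0.65 N m.
- knob_grip (a point): Middle of the knob's red bar, 90 mm long (point x), 16 wide (y), 32 high (z up), on the knob's vertical axis over carriage_mid. This point is 145 mm above the bench, the bar's top 161 mm, its underside 129 mm. At joint value 0 the bar lies 0.7 rad anticlockwise (from above) of the jig's x axis and turns with the joint; it rides with the carriage.
- tin_red: Red-labelled food tin, 74 mm diameter, 108 mm high, about 0.3 kg, standing loose in the jig's lane (the order of the three tins and the gaps between them change). Origin: centre of its underside; z up its axis.
- tin_green: Green-labelled food tin, 74 mm diameter, 108 mm high, about 0.3 kg, standing loose in the jig's lane (the order of the three tins and the gaps between them change). Origin: centre of its underside; z up its axis.
- tin_yellow: Yellow-labelled food tin, 74 mm diameter, 108 mm high, about 0.3 kg, standing loose in the jig's lane (the order of the three tins and the gaps between them change). Origin: centre of its underside; z up its axis.
- jar: Amber glass jar, 68 mm diameter, 120 mm high, standing on the bench; bystander. Origin: centre of its underside.
- food_carton: Brown carton 70 x 150 x 50 mm lying on the bench; bystander. Origin: centre of its underside.
- label_roll: Paper label roll, 90 mm diameter, 50 mm high, standing on the bench; bystander. Origin: centre of its underside.

How it is judged:
By the outcome, as a careful person would: the job done as asked, in the order asked, and still so for the second after the job is handed in, with the robot touching nothing.
It also fails if it takes over 48 s, if anything falls off the work surface, if the arm or the gripper's body presses on something with over 40 N, if the wrist force passes 120 N, or if a joint passes its speed limit or range.

## Working session

There is one attempt and no reset: what is moved stays moved. The work goes in short steps, Python scripts to look and compute and a tool call to move; the robot and the scene stay as the last step left them, time stands still between calls to the robot, and variables do not carry over. Pictures are saved under pics/ and viewed, and the job is handed in when it is done.

Besides the shell and the picture viewer there is one more tool, called after "Emit:" as name([rows], argument=value, ...), one row to a line, values as JSON. arm_command: Moves the arm, as the interface text tells. Its arguments: {"type":"object","properties":{"motion":{"type":"array"},"fingers":{"type":"number"},"grip_force":{"type":"number"}},"required":["motion"]}

```bash
mkdir -p pics; cat > h.py <<'E'
import numpy as np, cv2
from scipy.spatial.transform import Rotation as R
from bench import r
def grab(n,fn):
    o=r.get_obs(); f=r.grab_frame(n); cv2.imwrite('pics/'+fn,f['frame'][:,:,::-1]); 
    np.savez('pics/'+fn[:-4]+'.npz',**{k:v for k,v in f.items()},pos=o['tcp_pos'],ori=o['orientation']); return f,o
def world(f,o):
    d=f['depth']; v,u=np.mgrid[:d.shape[0],:d.shape[1]]
    P=np.stack([(u-f['cx'])/f['fx']*d,-(v-f['cy'])/f['fy']*d,-d],-1)
    if 'mount' in f:
        M=np.array(f['mount']); P=P@M[:3,:3].T+M[:3,3]
        return P@R.from_rotvec(o['orientation']).as_matrix().T+o['tcp_pos']
    A=np.array(f['attitude']); 
    A=R.from_rotvec(A).as_matrix() if A.shape==(3,) else A
    return P@A[:3,:3].T+np.array(f['eye'])
E
python3 - <<'E'
from h import *
for n in('top','scene'):
    f,o=grab(n,n+'0.png'); print({k:f[k] for k in f if k not in('frame','depth')})
print(o)
E
```

```text
{'fx': 410.0078005694746, 'fy': 410.0078005694746, 'cx': 280.1593412444513, 'cy': 209.87965457255015, 'eye': array([0.49368086, 0.01728204, 1.24197494]), 'attitude': array([ 0.07514475, -0.08366774, -1.59978083])}
{'fx': 527.0315375707157, 'fy': 527.0315375707157, 'cx': 283.9914156695012, 'cy': 207.95750738585295, 'eye': array([ 1.66545357, -0.34665099,  0.86654936]), 'attitude': array([0.82684893, 0.6171163 , 1.13369643])}
{'clock': 0.05, 'joints': array([-1.40312536,  0.47781305,  0.02232476,  1.55643254, -0.01146833,
        1.10929796, -0.08309946]), 'qvel': array([ 2.54868809e-04, -2.15843139e-03,  4.94334229e-04, -2.49062416e-03,
       -3.44162506e-05,  6.65637983e-04, -1.64541832e-03]), 'tau': array([ 3.58199562e-03, -5.98297298e+01,  1.61468469e+00, -2.82252109e+01,
        1.27116495e-02,  5.21952723e-03, -2.43370516e-05]), 'tcp_pos': array([0.18365565, 0.64896159, 0.24732471]), 'orientation': array([-1.56176209,  0.21655492, -0.21640702]), 'contact_force': array([ 0.19693235,  0.64750668, -0.28022991]), 'moment': array([0.0318601 , 0.02277701, 0.0645596 ]), 'grip_width': 0.08542457734569939}
```

View pics/top0.png

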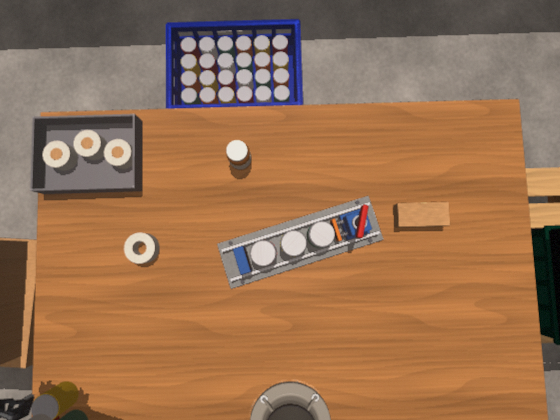

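View pics/scene0.png

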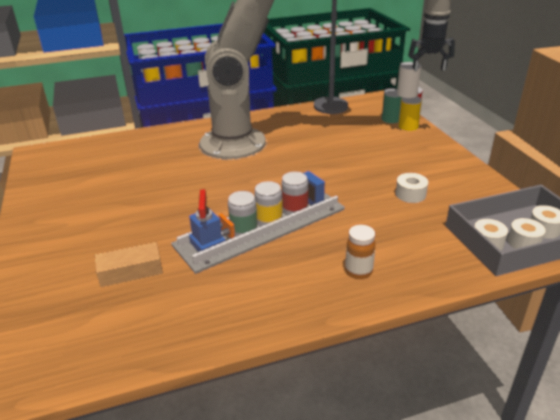

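The top view shows the jig at about (300,242), with the knob at the right end near (363,222). The three tins are at (321,234), (293,243) and (263,253), and the blue end stop is at (241,262). The carton is at (423,214).

```bash
python3 - <<'E'
from h import *
f=dict(np.load('pics/top0.npz')); o=None
P=world(f,o); I=f['frame'].astype(int)
v,u=np.mgrid[:420,:560]; roi=(u>215)&(u<385)&(v>195)&(v<290)
r_,g,b=I[...,0],I[...,1],I[...,2]
def rect(m,n):
    q=P[m]; rc=cv2.minAreaRect((q[:,:2]*1000).astype(np.float32)); print(n,m.sum(),q.mean(0).round(4),np.median(q[:,2]).round(4),rc)
red=roi&(r_>120)&(g<60)&(b<60)&(P[...,2]>.12); rect(red,'knob')
q=P[red][:,:2]; w=np.linalg.svd(q-q.mean(0))[2][0]; print('bar dir deg',np.degrees(np.arctan2(w[1],w[0])))
rect(roi&(P[...,2]>.006)&(P[...,2]<.06),'base')
rect(roi&(P[...,2]>.03)&(P[...,2]<.045),'rails')
rect(roi&(b>r_+40)&(P[...,2]>.07)&(u<255),'stop')
rect(roi&(b>r_+40)&(P[...,2]>.09)&(u>330),'carr')
rect(roi&(r_>180)&(b<90)&(g>60)&(P[...,2]>.04)&(P[...,2]<.09)&(u>325),'pad')
t=(roi&(abs(P[...,2]-.108)<.008)&(r_>150)&(g>150)&(b>150)).astype(np.uint8)
n,l=cv2.connectedComponents(t)
for i in range(1,n):
    if (l==i).sum()>60: rect(l==i,'tin')
E
```

```text
knob 166 [ 0.5638 -0.2017  0.1806] 0.1615 ((521.1551513671875, -116.08505249023438), (70.2918472290039, 263.1073913574219), 26.598196029663086)
bar dir deg -53.405257820921605
base 4845 [ 0.5199 -0.043   0.0191] 0.0134 ((519.8004760742188, -47.428619384765625), (506.48443603515625, 278.8871765136719), 88.23724365234375)
rails 984 [ 0.5254 -0.0576  0.0387] 0.0386 ((522.8564453125, -48.57057189941406), (97.11720275878906, 459.85455322265625), 15.935983657836914)
stop 280 [0.4735 0.1208 0.0991] 0.0994 ((473.4830322265625, 121.06285095214844), (73.51818084716797, 29.301124572753906), 16.23904800415039)
carr 182 [ 0.5671 -0.1998  0.1051] 0.1053 ((568.38134765625, -206.783935546875), (59.87337112426758, 58.0020866394043), 16.617834091186523)
pad 71 [ 0.5507 -0.1502  0.0732] 0.073 ((550.7237548828125, -150.22116088867188), (62.783512115478516, 8.167619705200195), 16.451419830322266)
```

```bash
python3 - <<'E'
from h import *
f=dict(np.load('pics/top0.npz')); P=world(f,None); I=f['frame'].astype(int)
v,u=np.mgrid[:420,:560]; roi=(u>215)&(u<385)&(v>195)&(v<290)
r_,g,b=I[...,0],I[...,1],I[...,2]
red=roi&(r_>100)&(g<70)&(b<70)&(abs(P[...,2]-.161)<.006)&(u>340)
q=P[red]; print(red.sum(),q.mean(0),cv2.minAreaRect((q[:,:2]*1000).astype(np.float32)))
w=np.linalg.svd(q[:,:2]-q[:,:2].mean(0))[2][0]; print('bar deg',np.degrees(np.arctan2(w[1],w[0])))
o=r.get_obs(); M=R.from_rotvec(o['orientation']).as_matrix(); print(M.round(3)); print('open dir deg',np.degrees(np.arctan2(M[1,2],M[0,2])), r.grab_frame('wrist')['mount'])
for (a,c) in [(321,234),(293,243),(263,253)]: 
    m=(np.hypot(u-a,v-c)<16)&(abs(P[...,2]-.108)<.006); print('tin',cv2.minEnclosingCircle((P[m][:,:2]*1000).astype(np.float32)))
E
```

```text
175 [ 0.56586828 -0.20580783  0.16110833] ((566.7806396484375, -205.982666015625), (15.676955223083496, 86.19910430908203), 78.7901382446289)
bar deg 167.66423705701638
[[ 0.962 -0.     0.272]
 [-0.272 -0.002  0.962]
 [ 0.    -1.    -0.002]]
open dir deg 74.20019786723277 [[ 9.82492299e-05 -9.47840757e-01 -3.18744240e-01 -8.21600284e-02]
 [-4.46306580e-04  3.18744168e-01 -9.47840681e-01 -1.25121652e-01]
 [ 9.99999896e-01  2.35382269e-04 -3.91711197e-04  4.83006039e-05]
 [ 0.00000000e+00  0.00000000e+00  0.00000000e+00  1.00000000e+00]]
tin ((537.827392578125, -98.6796875), 41.21886444091797)
tin ((516.8535766601562, -24.609554290771484), 36.66759490966797)
tin ((492.2856140136719, 60.05170440673828), 36.76255798339844)
```

Emit:
arm_command([
  [[45,-50,0],0],
  [[45,-50,0],0],
  [[45,-50,0],0],
  [[45,-50,0],0],
  [[45,-50,0],0],
  [[45,-50,0],0],
  [[45,-50,0],0],
  [[7,-50,0],0],
  [[7,-50,0],0],
  [[7,-50,0],0],
  [[7,-50,0],0],
  [[7,-50,0],0],
  [[7,-50,0],0],
  [[7,-50,0],0],
  [[7,-50,0],0],
  [[7,-50,0],2],
  [[7,-50,0],2],
  [[0,0,0],0],
], fingers=1, grip_force=80)

```text
clock: 2.4
tcp_pos: [0.5456, -0.2022, 0.245]
orientation: [-1.569, 0.16, -0.157]
contact_force: [0.0, -0.1, -0.5]
grip_width: 0.0857
```

```bash
cat > knob.py <<'E'
from h import *
import sys
f,o=grab('wrist',sys.argv[1]); P=world(f,o); I=f['frame'].astype(int)
M=R.from_rotvec(o['orientation']).as_matrix(); print('clock',o['clock'],'tcp',o['tcp_pos'].round(4),'open deg',np.degrees(np.arctan2(M[1,2],M[0,2])).round(1),'j',o['joints'].round(2),'F',o['contact_force'].round(1))
m=(I[...,0]>100)&(I[...,1]<70)&(I[...,2]<70)&(abs(P[...,2]-.161)<.006)
if m.sum()>50:
    q=(P[m][:,:2]*1000).astype(np.float32); w=np.linalg.svd(q-q.mean(0))[2][0]; print(m.sum(),q.mean(0),cv2.minAreaRect(q),np.degrees(np.arctan2(w[1],w[0])))
E
python3 knob.py w1.png
```

```text
clock 2.4 tcp [ 0.5456 -0.2022  0.245 ] open deg 78.5 j [-0.08  0.34  0.41  1.81 -0.15  1.02  1.76] F [ 0.  -0.1 -0.5]
2249 [ 564.8321  -205.31093] ((567.4937744140625, -205.84010314941406), (15.200133323669434, 86.72817993164062), 77.34120178222656) -13.059152
```

Emit:
arm_command([
  [[21,-4,0],-1.5],
  [[0,0,-30],0],
  [[0,0,-30],0],
  [[0,0,-30],0],
  [[0,0,-10],0],
  [[0,0,0],0],
])

```text
clock: 3.2
tcp_pos: [0.569, -0.1924, 0.142]
orientation: [-1.56, 0.171, -0.166]
contact_force: [-0.6, 0.4, 1.5]
grip_width: 0.0851
```

```bash
python3 knob.py w2.png
```

```text
clock 3.2 tcp [ 0.569  -0.1924  0.142 ] open deg 77.7 j [-0.05  0.5   0.36  1.85 -0.23  0.84  1.79] F [-0.6  0.4  1.5]
6207 [ 556.10046 -203.47124] ((560.7958984375, -204.91249084472656), (15.508728981018066, 74.86894226074219), 76.96409606933594) -12.70261
```

View pics/w2.png

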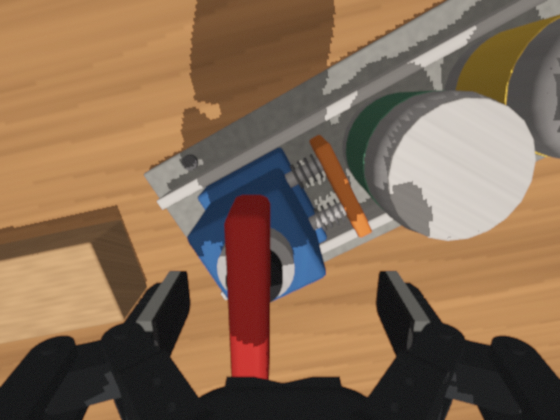

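The wrist view has the red bar at column ~248, between the fingers at ~165 and ~400. It is off centre, so I'll shift about 13 mm in -y before gripping.

Emit:
arm_command([
  [[-2,-13,3],0],
  [[0,0,0],0],
])

```text
clock: 3.5
tcp_pos: [0.5683, -0.207, 0.148]
orientation: [-1.561, 0.167, -0.17]
contact_force: [-0.2, 0.3, -0.6]
grip_width: 0.0855
```

Emit:
arm_command([
  [[-1,1,-3],-1],
  [[0,0,0],0],
  [[0,0,0],0],
  [[0,0,0],0],
  [[0,0,0],0],
  [[0,0,0],0],
], fingers=-1, grip_force=80)

```text
clock: 4.25
tcp_pos: [0.5681, -0.2066, 0.1467]
orientation: [-1.56, 0.18, -0.186]
contact_force: [-0.1, -0.2, 1.4]
grip_width: 0.015
```

```bash
python3 knob.py w3.png
```

```text
clock 4.25 tcp [ 0.5681 -0.2066  0.1467] open deg 76.6 j [-0.03  0.49  0.37  1.84 -0.24  0.84  1.79] F [-0.1 -0.2  1.4]
6499 [ 559.3645  -204.48892] ((564.22119140625, -205.571533203125), (15.730710983276367, 82.09579467773438), 76.94261169433594) -13.118539
```

Emit:
arm_command([
  [[0,0,0],5],
  [[0,0,0],5],
  [[0,0,0],5],
  [[0,0,0],5],
  [[0,0,0],5],
  [[0,0,0],5],
  [[0,0,0],5],
  [[0,0,0],5],
  [[0,0,0],0],
])

```text
clock: 5.42
tcp_pos: [0.5681, -0.2069, 0.1466]
orientation: [-1.532, -0.377, 0.371]
contact_force: [-1.3, 0.2, 1.6]
grip_width: 0.0149
```

```bash
python3 knob.py w4.png
```

```text
clock 5.425 tcp [ 0.5681 -0.2069  0.1466] open deg 117.4 j [ 0.11  0.48  0.19  1.83 -0.13  0.84  2.41] F [-1.3  0.2  1.6]
6505 [ 560.00024 -211.03024] ((564.5670776367188, -208.59738159179688), (82.20694732666016, 15.718664169311523), 27.62187957763672) 27.569958
```

View pics/w4.png

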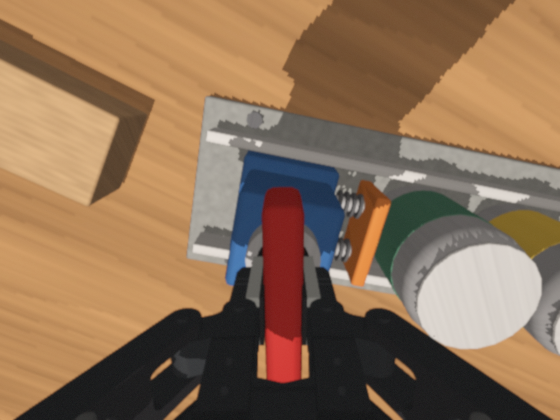

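Emit:
arm_command([
  [[0,0,0],3],
  [[-1.7,5.8,0],0],
  [[-1.7,5.8,0],0],
  [[-1.7,5.8,0],0],
  [[-1.7,5.8,0],0],
  [[-1.7,5.8,0],0],
  [[0,0,0],0],
])

```text
clock: 6.35
tcp_pos: [0.56, -0.1787, 0.1466]
orientation: [-1.531, -0.414, 0.406]
contact_force: [0.7, -0.6, 0.4]
grip_width: 0.0149
```

```bash
python3 knob.py w5.png
```

```text
clock 6.35 tcp [ 0.56   -0.1787  0.1466] open deg 120.0 j [ 0.07  0.45  0.18  1.87 -0.11  0.82  2.4 ] F [ 0.7 -0.6  0.4]
6491 [ 552.21967 -183.16139] ((556.828369140625, -180.47848510742188), (82.6087875366211, 15.712092399597168), 30.18801498413086) 30.299002
```

View pics/w5.png

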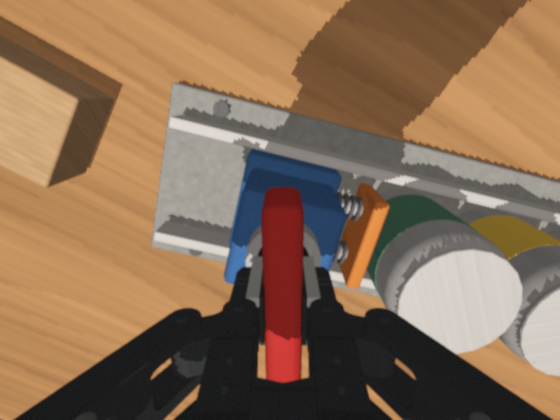

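The carriage slides freely, and the pad now touches the green tin at about (385,235). I'll carry on gently and watch the force.

Emit:
arm_command([
  [[-1.1,3.8,0],0],
  [[-1.1,3.8,0],0],
  [[-1.1,3.8,0],0],
  [[0,0,0],0],
])

```text
clock: 6.9
tcp_pos: [0.5577, -0.1707, 0.1466]
orientation: [-1.537, -0.414, 0.402]
contact_force: [1.8, -2.1, 0.2]
grip_width: 0.015
```

Emit:
arm_command([
  [[-0.8,2.9,0],0],
  [[0,0,0],0],
])

```text
clock: 7.15
tcp_pos: [0.5572, -0.1691, 0.1467]
orientation: [-1.539, -0.413, 0.401]
contact_force: [3.2, -2.7, -0.9]
grip_width: 0.0149
```

Emit:
arm_command([
  [[-0.8,2.9,0],0],
  [[0,0,0],0],
])

```text
clock: 7.4
tcp_pos: [0.5567, -0.1674, 0.1466]
orientation: [-1.541, -0.412, 0.399]
contact_force: [3.5, -3.6, -1.3]
grip_width: 0.015
```

```bash
python3 knob.py w6.png; python3 -c "
from h import *
grab('top','top6.png')"
```

```text
clock 7.4 tcp [ 0.5567 -0.1674  0.1466] open deg 119.6 j [ 0.04  0.44  0.18  1.89 -0.1   0.81  2.36] F [ 3.5 -3.6 -1.3]
6449 [ 548.9714  -171.88284] ((553.6722412109375, -169.37879943847656), (82.65013122558594, 15.836653709411621), 29.939208984375) 29.986893
```

View pics/w6.png

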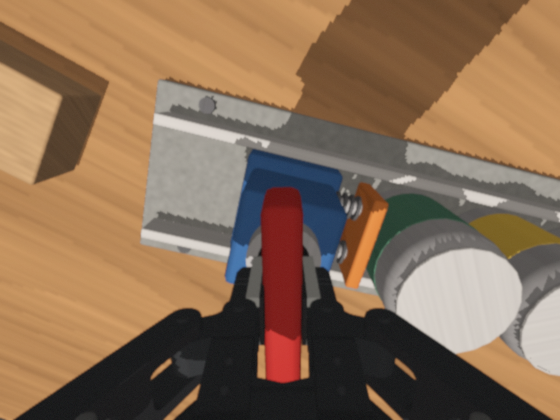

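Emit:
arm_command([
  [[-0.6,3,0],0],
  [[-0.6,3,0],0],
  [[-0.6,3,0],0],
])

```text
clock: 7.88
tcp_pos: [0.5552, -0.1623, 0.1467]
orientation: [-1.546, -0.411, 0.396]
contact_force: [4.2, -7.5, -4.5]
grip_width: 0.0147
```

Emit:
arm_command([
  [[-0.6,3,0],0],
  [[-0.6,3,0],0],
])

```text
clock: 8.12
tcp_pos: [0.5546, -0.1601, 0.1467]
orientation: [-1.552, -0.409, 0.393]
contact_force: [6.5, -10.4, -5.7]
grip_width: 0.0148
```

Emit:
arm_command([
  [[-0.6,3,0],0],
  [[-0.6,3,0],0],
])

```text
clock: 8.38
tcp_pos: [0.5543, -0.159, 0.1468]
orientation: [-1.559, -0.407, 0.388]
contact_force: [7.0, -11.7, -6.7]
grip_width: 0.0148
```

```bash
cat > pad.py <<'E'
from h import *
import sys
d=np.array([-.279,.960]); ax=np.array([.960,.279])
def meas(f,o,name):
    P=world(f,o); I=f['frame'].astype(int); hsv=cv2.cvtColor(f['frame'],cv2.COLOR_RGB2HSV)
    h,s,z=hsv[...,0],hsv[...,1],P[...,2]
    org=(h>6)&(h<16)&(s>190)&(abs(z-.073)<.004)&(f['depth']>0)
    blue=(h>100)&(h<125)&(s>120)&(abs(z-.105)<.004)
    a=P[org][:,:2]@d; b=P[blue][:,:2]@d; k=o['tcp_pos'][:2]@d
    print(name,org.sum(),'pad top y: mean %.4f 2%% %.4f 98%% %.4f'%(a.mean(),*np.percentile(a,[2,98])),'carr front %.4f'%np.percentile(b,99),'tcp %.4f'%k,'pad front - carr front %.4f'%(np.percentile(a,98)-np.percentile(b,99)))
def load(n):
    f=dict(np.load('pics/%s.npz'%n)); return f,dict(tcp_pos=f['pos'],orientation=f['ori'])
if __name__=='__main__':
    for n in sys.argv[1:]: meas(*load(n),n)
E
python3 knob.py w7.png; python3 pad.py w4 w5 w6 w7; python3 -c "
from h import *
grab('scene','s7.png');grab('top','top7.png')"
```

```text
clock 8.375 tcp [ 0.5543 -0.159   0.1468] open deg 119.0 j [ 0.01  0.43  0.19  1.91 -0.09  0.79  2.32] F [  7.  -11.7  -6.7]
6413 [ 546.58856 -163.521  ] ((551.3070068359375, -160.89906311035156), (82.84396362304688, 15.872438430786133), 29.696924209594727) 29.45857
w4 94 pad top y: mean -0.3011 2% -0.3024 98% -0.2952 carr front -0.3285 tcp -0.3571 pad front - carr front 0.0333
w5 113 pad top y: mean -0.2735 2% -0.2749 98% -0.2683 carr front -0.2992 tcp -0.3278 pad front - carr front 0.0308
w6 154 pad top y: mean -0.2633 2% -0.2649 98% -0.2570 carr front -0.2877 tcp -0.3161 pad front - carr front 0.0307
w7 178 pad top y: mean -0.2586 2% -0.2608 98% -0.2524 carr front -0.2792 tcp -0.3073 pad front - carr front 0.0268
```

View pics/w7.png

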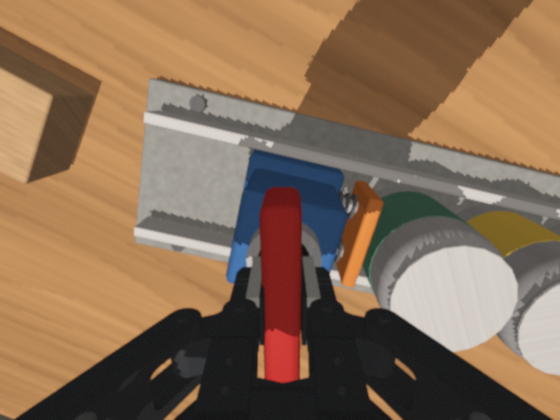

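View pics/s7.png

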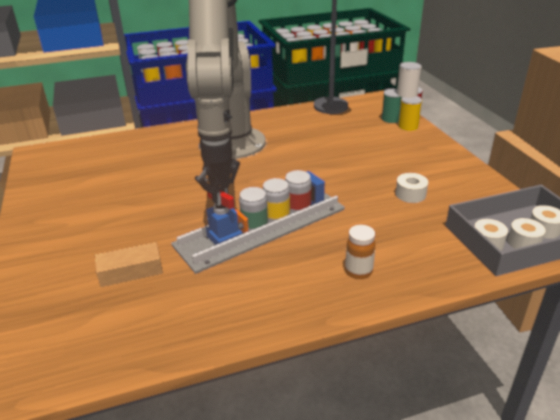

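The springs are pressed in about 6.5 mm with 13 N along the lane, so the row is tight. About 3.5 mm more is needed.

Emit:
arm_command([
  [[-0.7,4.2,0],0],
  [[-0.7,4.2,0],0],
])

```text
clock: 8.78
tcp_pos: [0.5537, -0.1571, 0.1468]
orientation: [-1.566, -0.404, 0.382]
contact_force: [8.5, -14.6, -7.6]
grip_width: 0.0147
```

Emit:
arm_command([
  [[-0.7,4.5,0],0],
  [[-0.7,4.5,0],0],
])

```text
clock: 9.02
tcp_pos: [0.5532, -0.1557, 0.1468]
orientation: [-1.576, -0.399, 0.374]
contact_force: [10.2, -16.6, -9.8]
grip_width: 0.0151
```

```bash
python3 knob.py w8.png; python3 pad.py w8
```

```text
clock 9.025 tcp [ 0.5532 -0.1557  0.1468] open deg 118.1 j [-0.01  0.42  0.2   1.93 -0.07  0.77  2.29] F [ 10.2 -16.6  -9.8]
6384 [ 545.58636 -160.04044] ((550.4517822265625, -157.50027465820312), (83.38719177246094, 15.954451560974121), 28.736377716064453) 28.80836
w8 205 pad top y: mean -0.2584 2% -0.2607 98% -0.2526 carr front -0.2758 tcp -0.3038 pad front - carr front 0.0233
```

The springs are now about 10 mm in and the pad no longer moves, so it is halfway. I'll hold the push and tighten in stages.

Emit:
arm_command([
  [[-0.6,3.6,0],-5],
  [[-0.6,3.6,0],-6],
  [[-0.6,3.6,0],-6],
])

```text
clock: 9.45
tcp_pos: [0.5533, -0.1554, 0.1469]
orientation: [-1.619, -0.148, 0.124]
contact_force: [8.1, -17.0, -8.9]
grip_width: 0.0148
```

```bash
python3 knob.py w9.png; python3 pad.py w9
```

```text
clock 9.45 tcp [ 0.5533 -0.1554  0.1469] open deg 99.8 j [-0.09  0.43  0.29  1.93 -0.1   0.77  1.99] F [  8.1 -17.   -8.9]
6329 [ 544.47455 -157.2161 ] ((550.3150634765625, -156.22698974609375), (83.73526763916016, 16.165836334228516), 10.666422843933105) 10.522365
w9 295 pad top y: mean -0.2571 2% -0.2606 98% -0.2519 carr front -0.2751 tcp -0.3035 pad front - carr front 0.0233
```

Emit:
arm_command([
  [[-0.6,3.4,0],-6],
  [[-0.6,3.4,0],-6],
  [[-0.6,3.2,0],-6],
  [[-0.5,3,0],-6],
  [[-0.5,3,0],-5],
])

```text
clock: 10.12
tcp_pos: [0.5532, -0.1555, 0.1474]
orientation: [-1.62, 0.287, -0.309]
contact_force: [5.5, -13.4, -11.9]
grip_width: 0.0151
```

```bash
python3 knob.py w10.png; python3 pad.py w10
```

```text
clock 10.125 tcp [ 0.5532 -0.1555  0.1474] open deg 68.4 j [-0.21  0.45  0.44  1.93 -0.16  0.79  1.49] F [  5.5 -13.4 -11.9]
6262 [ 545.7399  -152.37453] ((550.3292846679688, -154.15879821777344), (16.237939834594727, 82.89930725097656), 69.70518493652344) -20.346579
w10 474 pad top y: mean -0.2552 2% -0.2588 98% -0.2506 carr front -0.2746 tcp -0.3036 pad front - carr front 0.0240
```

The knob is at about 1.33, which is tight. I'll relax the push, open the fingers and check.

Emit:
arm_command([
  [[0,0,0],0],
  [[0,0,0],0],
  [[0,0,0],0],
])

```text
clock: 10.55
tcp_pos: [0.5533, -0.1557, 0.1473]
orientation: [-1.617, 0.293, -0.315]
contact_force: [1.8, -6.3, -2.4]
grip_width: 0.0149
```

Emit:
arm_command([
  [[0,0,0],0],
  [[0,0,0],0],
  [[0,0,0],0],
  [[0,0,0],0],
  [[0,0,0],0],
], fingers=1)

```text
clock: 11.18
tcp_pos: [0.5522, -0.153, 0.1469]
orientation: [-1.615, 0.294, -0.312]
contact_force: [0.0, 1.1, -0.5]
grip_width: 0.0852
```

```bash
python3 knob.py w11.png; python3 pad.py w11
```

```text
clock 11.175 tcp [ 0.5522 -0.153   0.1469] open deg 68.0 j [-0.21  0.45  0.43  1.93 -0.17  0.79  1.49] F [ 0.   1.1 -0.5]
6051 [ 545.2258  -152.44118] ((549.0685424804688, -154.1405029296875), (15.266175270080566, 80.47125244140625), 68.79368591308594) -20.870821
w11 712 pad top y: mean -0.2550 2% -0.2587 98% -0.2505 carr front -0.2747 tcp -0.3009 pad front - carr front 0.0242
```

View pics/w11.png

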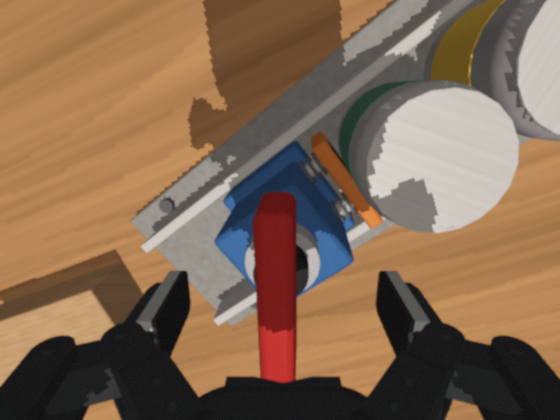

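The fingers are open around the bar at column ~277. The carriage stayed put, and the springs at about (325,185) are still compressed. I'll retreat straight up and make the last check from above.

Emit:
arm_command([
  [[0,0,20],0],
  [[0,0,30],0],
  [[0,0,40],0],
  [[0,0,40],0],
  [[-20,-20,20],0],
  [[-30,-30,0],0],
  [[0,0,0],0],
])

```text
clock: 12.1
tcp_pos: [0.4999, -0.2041, 0.3016]
orientation: [-1.615, 0.294, -0.311]
contact_force: [-0.8, 0.6, -0.4]
grip_width: 0.0852
```

```bash
python3 knob.py w12.png; python3 pad.py w11 w12; python3 - <<'E'
from h import *
f,o=grab('top','top12.png'); f2,_=grab('scene','s12.png'); P=world(f,None); d=np.array([-.279,.96])
cv2.imwrite('pics/c12.png',np.hstack([cv2.resize(f['frame'][180:300,205:395,::-1],(400,253)),cv2.resize(f2['frame'][150:280,160:360,::-1],(389,253))]))
v,u=np.mgrid[:420,:560]
t=((u>215)&(u<350)&(v>205)&(v<285)&(abs(P[...,2]-.108)<.005)&(f['frame'].min(-1)>130)).astype(np.uint8)
t=cv2.erode(t,np.ones((3,3)))
n,l=cv2.connectedComponents(t)
for i in range(1,n):
    if (l==i).sum()>40: c=P[l==i].mean(0); print((l==i).sum(),c.round(4),'along',c[:2]@d,'across',c[:2]@[.96,.279])
E
```

```text
clock 12.1 tcp [ 0.4999 -0.2041  0.3016] open deg 68.0 j [-0.22  0.2   0.53  1.86 -0.04  1.09  1.51] F [-0.8  0.6 -0.4]
1568 [ 550.5372  -155.18362] ((553.2177124023438, -155.6850128173828), (15.821969032287598, 87.64482879638672), 68.30965423583984) -21.104816
w11 712 pad top y: mean -0.2550 2% -0.2587 98% -0.2505 carr front -0.2747 tcp -0.3009 pad front - carr front 0.0242
w12 24 pad top y: mean -0.2581 2% -0.2599 98% -0.2528 carr front -0.2755 tcp -0.3354 pad front - carr front 0.0226
```

View pics/c12.png

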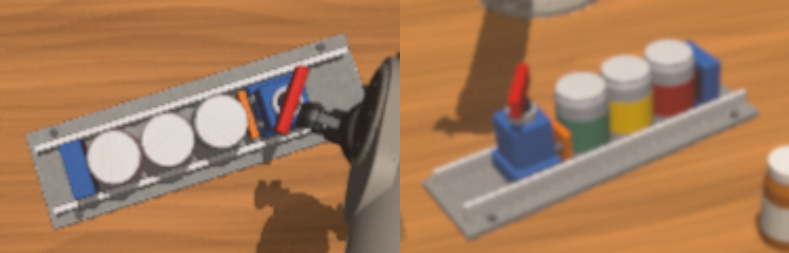

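```bash
python3 -c "
from bench import r
print(r.hand_in())"
```

```text
the job is handed in; nothing more can be done
None
```

The row is clamped and handed in at about 12 s of the 48 s allowed. I loosened the knob to about 0.45 rad and pushed the carriage about 53 mm through the knob. I held it there while tightening to about 1.34 rad, then let go and backed the arm away.

- **Pad:** it is pressed in about 9 to 10.5 mm of 20 mm, judging by the wrist camera. It read about 10 mm before tightening, and 9 to 10.5 mm after I let go.
- **Push force:** about 17 to 19 N along the lane, with the pad no longer moving, so the row was tight against the end stop.
- **After letting go:** the carriage and knob stayed within 1 to 2 mm and 1° of where I left them. The pictures show the three tins upright and packed against the stop. The arm was never near the jar or label roll and cleared the carton, though I didn't check their positions afterwards.
- **Weak checks:** my tin-spacing measurement in the last top view found no tins, so tight packing rests on the pictures and the force. The last pad reading used only 24 pixels, so it is rough.

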